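Roll the orange-capped jar up into the reader's cradle and scan it

TASK

On the two-lane loading chute, gently push the orange-capped jar (lying on its side, never gripped or lifted) so that it rolls up its lane and over the yellow ridge at the top, where it stays by itself between the ridge and the black end stop; do not flick it or let it run away down the lane. Then press the green button on the grey control box fully down to scan it, and leave the blue-capped jar and everything else on the bench as they are.

Things in the scene. Friction and masses are not known exactly. Their poses are not given: they have to be found in the camera images.
- track: Fixed sloped two-lane bed of the chute. x runs uphill along the bed (slope 0.12 rad), y across, z square to it; origin on the bed's surface, midway between the lanes. Lane centre lines at y = -45 and +45 mm; lanes 71 mm wide; walls and divider 13 mm high. Bed from x = -174 mm (13 mm high end wall) to the end stop at x = +140 mm. Turns with the chute about the vertical.
- ridge_mid (a point): On the bed's surface, midway between the lanes, at the yellow rounded ridge that crosses each lane (track x = +100 mm, 3 mm high, 16 mm from foot to foot). The black end stop's face is 40 mm uphill of it and 39 mm high; the white reader behind it is about 50 mm high above the bed. A seated jar's centre is 14 to 18 mm uphill of this point and 22 mm above the bed.
- foot_mid (a point): On the bed's surface, midway between the lanes, at the dark foot ridge that crosses each lane (track x = -115 mm, 5 mm high) and against which both jars rest at the start. The lane goes on 59 mm downhill of it, empty and open from above.
- sample_center (a point): Centre of the jar to scan: white with an orange cap, smooth (friction about 0.25), 44 mm in diameter over its whole length of 64 mm, about 140 g. On its side across one of the two lanes, axis along the track's y, against the foot ridge, free to roll (at first centre at track x = -99, z = 22 mm). Use the position only: its axes turn as it rolls.
- blank_center (a point): Centre of the other jar, the same but with a blue cap, lying in the other lane; to be left alone.
- scan_button_top (a point): Centre of the top of the green round push button (32 mm across) on the grey control box (80 x 80 mm, 35 mm high, fixed to the bench); the button's top stands 57 mm above the bench. Pressed straight down.
- scan_button (a joint): Travel of the green button: 0 out, 0.006 m fully down, where its spring pushes back with 5 N; it springs back when released.
- tube_rack: Green tube rack, 188 x 80 mm, 55 mm high with its capped tubes; origin at the centre of its underside. A bystander: to be left alone.
- media_bottle: Square bottle of red medium, 66 mm wide, 134 mm high; origin at the centre of its underside. A bystander: to be left alone.
- tip_box: Blue tip box with clear lid, 85 x 120 mm, 76 mm high; origin at the centre of its underside. A bystander: to be left alone.
- vial: Small vial with a red cap, 28 mm in diameter, 55 mm high; origin at the centre of its underside. A bystander: to be left alone.
- spare_jar: Upright spare jar with a white cap, 44 mm in diameter, 64 mm high; origin at the centre of its underside. A bystander: to be left alone.
- marker: White marker pen with a black cap, about 130 mm long, lying down; origin at the centre of its underside. A bystander: to be left alone.
Things that resemble listed ones, but are neither listed nor needed, are in the scene too. What is shaped like the part that bears scan_button_top but red is not meant.

How it is judged:
On the way, in this order (a step that is already met when the one before it is completed fails the run):
1. the orange-capped jar rests between the yellow ridge and the end stop (x of sample_center in the frame of track between 0.107 and 0.124 m and z of sample_center in the frame of track between 0.017 and 0.027 m and y of sample_center in the frame of track between -0.06 and 0.06 m and linear speed of sample below 0.02 m/s), for 0.3 s.
2. the green button is pressed down (at least 5 of its 6 mm) (value of joint scan_button above 0.005 m), for 0.05 s.
At the end, for the whole second after the job is handed in: Orange-capped jar at rest on the bed between yellow ridge and end stop (track frame: centre x 107 to 124 mm, z 17 to 27 mm, y within 60 mm), button pressed after that and out again (under 2 mm), blue-capped jar within 10 mm of its start (all of step 1 and value of joint scan_button below 0.002 m and distance of blank_center from where it was at the start of the episode below 0.01 m); the robot touches nothing.
It fails at once if the orange-capped jar is lifted off the bed (centre more than 34 mm above it; 25 mm on top of the ridge) (z of sample_center in the frame of track above 0.034 m).
It fails at once if the orange-capped jar is flicked or left to run (faster than 0.4 m/s) (linear speed of sample above 0.4 m/s).
It fails at once if the orange-capped jar is squeezed or pushed hard (more than 20 N) (contact force between the fingers and sample above 20 N).
It fails at once if the blue-capped jar is moved by more than 10 mm (distance of blank_center from where it was at the start of the episode above 0.01 m).
It fails at once if something else on the bench is moved by more than 15 mm (distance of any of tube_rack, media_bottle, tip_box, vial, spare_jar, marker from where it was at the start of the episode above 0.015 m).
It also fails if it takes over 58 s, if anything falls off the work surface, if the arm or the gripper's body presses on something with over 40 N, if the wrist force passes 120 N, or if a joint passes its speed limit or range.

ROBOT

A 7-joint arm with a two-finger parallel gripper is mounted at the origin on the work surface. World frame = base frame: x ahead of the robot, y to its left, z up, the work surface at z = 0. Lengths are in m, angles in rad, forces in N, time in s.
With the tool pointing down it reaches from about 0.4 to 0.85 m from the base axis. Payload 4.5 kg.
Tool frame: the origin (TCP) lies midway between the tips of the shut fingers; the grasp point (between the pads) lies grasp_offset behind it (grasp_offset is the distance from the TCP to the grasp point, in m); z points along the fingers, y is the direction in which the jaws open and shut (so a half turn about z gives the same grasp; the last joint's range is limited). The gripper opens to 88 mm and grips with 3 to 60 N. Pads are 18 mm wide; open, the fingers measure 123 mm over their backs; the gripper's body (75 mm by 187 mm) begins 45 mm behind the grasp point.
Start: joints at [0.034, 0.689, -0.195, 1.565, 0.157, 0.902, -0.215], TCP at [0.625, 0, 0.239] pointing down, gripper open.
Joint ranges: [-3.01, 3.01], [-0.46, 2.08], [-1.47, 1.51], [0.13, 2.56], [-1, 4.14], [0.04, 2.09], [-2.66, 2.66]. Speed limits (rad/s): [2.57, 2.57, 3.14, 3.14, 3.14, 3.14, 3.14].

INTERFACE

Orientations are given as a rotation vector (axis times angle).
In Python, from plant import * gives the robot as it stands. The module is installed in compiled form; this text tells all that it offers.
- The arm moves only by the tool servo_tool, never from a script. Its argument "motion" is a list of rows, each a list of 2 entries, a list of its own where there are three numbers: the shift along the tool's x, y, z in cm, then the turn, a rotation vector about the tool's x, y, z in rad. In form: [[[x, y, z], [ax, ay, az]], ...]. A call has 1 to 20 rows; each row is the pose to reach, as a shift and turn from the pose measured when the call began, along the tool's axes at that moment; what a row does not reach only later rows make up. A row lasts 1/8 s, in which the tool goes at most 62.5 mm and 10.7 degrees, less where a joint would pass 70% of its speed; a pose out of reach is approached as far as the arm can. A call with a gripper value outside its range is refused whole. "gripper" is the closure, from 0 (fully open) to 1 (shut), set as the call begins (left out, the last holds). The fingers move at their own pace and stop on an object; "squeeze" is the grip in N (left out, the last holds). Time passes only in rows, so rows that repeat a pose let the fingers close. It gives the time, the measured TCP pose, the force and the opening at its end, in the units of the state.
- observe(): the state, without advancing time (a new reading comes with each control period).
- grab_frame(name): name is "scene" or "side" or "wrist"; returns (picture, depth): 400x640x3 uint8, red, green, blue; 400x640 float32, m along the optical axis (not along the pixel's ray), 0 where there is no reading.
- camera_params(name): a dict with "camera_matrix" (3x3 intrinsics, pixels), "rvec" (rotation vector, rad) and "tvec" (3), from world to camera coordinates, as OpenCV has them. Camera axes: x right, y down, z forward; pixel columns grow to the right and rows downward; lengths in m; the calibration is good to about 2 mm. A picture is of the moment at which its call begins: read the wrist's pose just before it. camera_params takes no time and is no camera call; for the wrist camera it gives the pose at the moment of the call.
- finish_job(): hands the job in, once; it reports no verdict.
The state is a dict: "clock": time; "qpos": joint angles; "dq": joint speeds; "effort": joint torques, N m; "position": TCP position; "orientation": TCP orientation; "wrist_force": force on the tool from outside, world axes, zero at the start; "moment": the same for the moment, N m; "width": finger opening in m.
Only numpy, scipy, OpenCV 4.12 (cv2) and the standard library are available. Lean on these libraries where they do the work, as an engineer would, in place of code of your own. Each camera call takes 0.05 s, during which the arm holds its last target.

## Working session

There is one attempt and no reset: what is moved stays moved. The work goes in short steps, Python scripts to look and compute and a tool call to move; the robot and the scene stay as the last step left them, time stands still between calls to the robot, and variables do not carry over. Pictures are saved under pics/ and viewed, and the job is handed in when it is done.

Besides the shell and the picture viewer there is one more tool, called after ">>>" by a JSON object that holds its "fn" and its "kwargs". servo_tool: Moves the arm, as the interface text tells. Its arguments: {"type":"object","properties":{"motion":{"type":"array","items":{"type":"array"}},"gripper":{"type":"number"},"squeeze":{"type":"number"}},"required":["motion"]}

```bash
mkdir -p pics; ls
python3 - <<'E'
from plant import *
import cv2,numpy as np
s=observe();print({k:np.round(v,3).tolist() for k,v in s.items()})
for n in ("scene","side","wrist"):
    p=camera_params(n);im,d=grab_frame(n)
    cv2.imwrite(f"pics/{n}0.png",im[:,:,::-1]);np.savez(f"{n}0.npz",im=im,d=d,K=p["camera_matrix"],r=p["rvec"],t=p["tvec"])
print(grasp_offset if 'grasp_offset' in globals() else None)
E
```

```text
pics
{'clock': 0.0, 'qpos': [0.034, 0.69, -0.195, 1.566, 0.157, 0.903, -0.215], 'dq': [-0.001, 0.0, 0.0, 0.001, 0.0, -0.001, 0.0], 'effort': [0.0, -52.757, -1.267, -15.343, -0.053, 0.007, 0.0], 'position': [0.624, -0.0, 0.238], 'orientation': [-2.221, -2.221, 0.002], 'wrist_force': [-0.143, -0.57, 0.222], 'moment': [-0.016, -0.047, -0.032], 'width': 0.088}
0.0187
```

View pics/scene0.png

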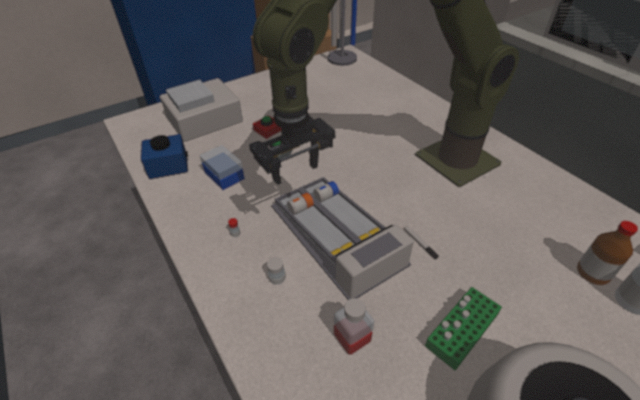

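View pics/side0.png

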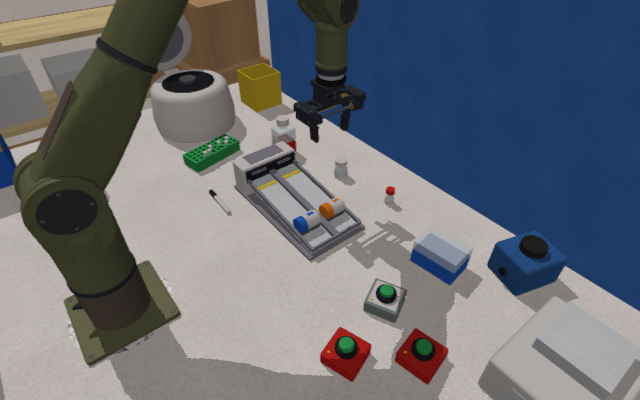

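View pics/wrist0.png

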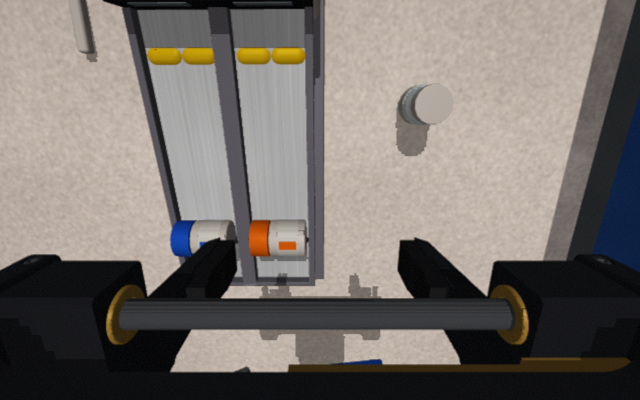

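Side view: the grey box with a green button is at (386,295), and two red boxes with green buttons are at (346,353) and (422,355). Only the grey one fits, since red is excluded. The orange jar is at (332,208) and the blue jar at (306,222). In the wrist view the orange jar is at (278,238) and the yellow ridge runs along row ~55.

```bash
cat > h.py <<'E'
import numpy as np,cv2
def load(n):
    z=np.load(n+".npz");return z["im"],z["d"],z["K"],z["r"],z["t"]
def cloud(n):
    im,d,K,r,t=load(n);R=cv2.Rodrigues(np.array(r,float).reshape(3))[0]
    v,u=np.mgrid[:400,:640]
    P=np.stack([(u-K[0,2])/K[0,0]*d,(v-K[1,2])/K[1,1]*d,d],-1)
    return im,d,(P-np.array(t).reshape(3))@R
E
python3 - <<'E'
from h import *
for n in ("wrist0","side0","scene0"):
    im,d,W=cloud(n);hsv=cv2.cvtColor(im,cv2.COLOR_RGB2HSV)
    def st(name,m):
        m=m&(d>0)
        k,l,s,c=cv2.connectedComponentsWithStats(m.astype(np.uint8))
        for i in range(1,k):
            if s[i,4]>15:
                q=W[l==i];print(n,name,c[i].round(),s[i,4],"med",np.median(q,0).round(4),"min",np.percentile(q,3,axis=0).round(4),"max",np.percentile(q,97,axis=0).round(4))
    H,S,V=hsv[...,0],hsv[...,1],hsv[...,2]
    st("yellow",(H>20)&(H<30)&(S>180)&(V>120))
    st("orange",(H>4)&(H<16)&(S>180)&(V>120))
    if n!="scene0": st("green",(H>50)&(H<80)&(S>140)&(V>60)&(W[...,2]>0.045))
    st("blue",(H>105)&(H<120)&(S>180)&(V>120)&(W[...,2]<.1)&(W[...,2]>0.0))
im,d,W=cloud("side0")
cv2.imwrite("pics/sc1.png",cv2.resize(im[150:390,180:480,::-1],None,fx=2.6,fy=2.4,interpolation=cv2.INTER_CUBIC))
E
```

```text
wrist0 yellow [164.  55.] 478 med [0.4721 0.1285 0.0552] min [0.4575 0.122  0.0524] max [0.4861 0.1353 0.057 ]
wrist0 yellow [198.  55.] 461 med [0.5066 0.1281 0.0552] min [0.4922 0.1219 0.0528] max [0.5202 0.1353 0.0572]
wrist0 yellow [253.  55.] 473 med [0.5617 0.1287 0.0553] min [0.5471 0.1219 0.0526] max [0.5762 0.1353 0.0572]
wrist0 yellow [288.  55.] 479 med [0.5966 0.1288 0.0553] min [0.5816 0.122  0.0526] max [0.6113 0.1353 0.0574]
wrist0 orange [259. 238.] 624 med [ 0.5585 -0.0634  0.0695] min [ 0.5486 -0.0851  0.0542] max [ 0.5679 -0.0501  0.0731]
wrist0 orange [287. 246.] 131 med [ 0.5916 -0.0717  0.0734] min [ 0.5826 -0.0761  0.0723] max [ 0.6007 -0.0669  0.0745]
wrist0 blue [180. 238.] 504 med [ 0.4685 -0.0636  0.0703] min [ 0.4594 -0.0819  0.0585] max [ 0.4776 -0.0514  0.0729]
side0 yellow [256.  74.] 92 med [0.8038 0.7025 0.1382] min [0.7571 0.6321 0.0812] max [0.8882 0.7694 0.1435]
side0 yellow [291. 173.] 40 med [0.5814 0.1274 0.0568] min [0.5515 0.1224 0.0531] max [0.6065 0.1327 0.0597]
side0 yellow [271. 182.] 20 med [0.506  0.1271 0.057 ] min [0.4928 0.1218 0.0548
[... 260 characters left out ...]
0 green [386. 291.] 150 med [ 0.49   -0.3738  0.0565] min [ 0.4783 -0.3867  0.0479] max [ 0.5038 -0.3577  0.0594]
side0 green [346. 344.] 204 med [ 0.3298 -0.4168  0.0566] min [ 0.3172 -0.4304  0.0481] max [ 0.3445 -0.4019  0.0594]
side0 green [424. 347.] 199 med [ 0.4493 -0.5171  0.0568] min [ 0.4375 -0.5305  0.0487] max [ 0.4638 -0.503   0.0598]
side0 blue [301. 221.] 62 med [ 0.4661 -0.0793  0.0723] min [ 0.458  -0.0898  0.0651] max [ 0.4755 -0.0618  0.0764]
side0 blue [512. 250.] 26 med [ 0.7924 -0.4904  0.0896] min [ 0.7814 -0.503   0.0874] max [ 0.8015 -0.4833  0.0916]
scene0 orange [308. 198.] 48 med [ 0.5567 -0.0636  0.0691] min [ 0.5506 -0.08    0.0592] max [ 0.5628 -0.0519  0.0755]
```

View pics/sc1.png

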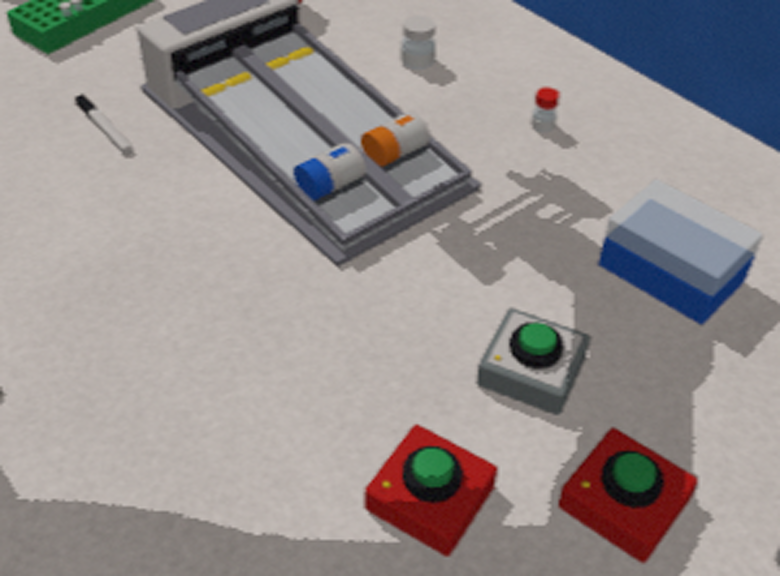

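The crop confirms it: the grey box carries the green button at crop (537,340), the red boxes are decoys, and the orange jar is in the right-hand lane. Next I'll refine the chute yaw and check clearances along the corridor.

Run:
```python
from h import *
im,d,W=cloud("wrist0")
R=cv2.Rodrigues(np.load("wrist0.npz")["r"].reshape(3))[0];t=np.load("wrist0.npz")["t"].reshape(3)
print("wrist cam pos",-R.T@t)
# bed plane orange lane
for xc in (0.579,0.489):
    m=(d>0)&(abs(W[...,0]-xc)<.025)&(W[...,1]>-.02)&(W[...,1]<.11)
    q=W[m];A=np.c_[q[:,0]-xc,q[:,1],np.ones(len(q))];c=np.linalg.lstsq(A,q[:,2],rcond=None)[0];print(xc,len(q),c,np.std(A@c-q[:,2]), "bed z at ridge",c[2]+c[1]*.1285)
# lane walls: points >8mm above bed
h=W[...,2]-(c[2]+c[1]*W[...,1])
for y in (-.03,0,.03,.06,.09):
    m=(d>0)&(abs(W[...,1]-y)<.006)&(h>.009)&(h<.017)&(W[...,0]>.5)&(W[...,0]<.7)
    x=np.sort(W[m][:,0]);dv=x[x<.56];ri=x[x>.6];print(y,len(x),"divider",dv.min().round(4),dv.max().round(4),"right wall",ri.min().round(4),ri.max().round(4))
m=(d>0)&(abs(W[...,0]-.6)<.02)&(W[...,1]>-.1)&(W[...,1]<-.04)&(h>.03);q=W[m]
print("jar top",q[q[:,2].argmax()], np.percentile(q[:,2],98))
# tall things near corridor
for n in ("scene0","side0"):
    im,d,W=cloud(n)
    m=(d>0)&(W[...,0]>.42)&(W[...,0]<.75)&(W[...,1]>.1)&(W[...,1]<.4)&(W[...,2]>.085)&(W[...,2]<.2)
    q=W[m];print(n,len(q)); 
    g=np.unique(np.round(q[:,:2]/.03)*.03,axis=0,return_inverse=True)
    for i,c in enumerate(g[0]): 
        s=q[g[1].ravel()==i]
        if len(s)>4: print(c.round(2),len(s),s[:,2].max().round(3),end="; ")
    print()
    if n=="side0":
        m=(d>0)&(abs(W[...,0]-.49)<.07)&(abs(W[...,1]+.374)<.07)&(W[...,2]>.05); q=W[m]; top=q[q[:,2]>.054]
        print("btn",len(top),cv2.minEnclosingCircle(top[:,:2].astype(np.float32)),top.mean(0),np.percentile(top[:,2],[50,95]))
```

```text
wrist cam pos [0.62566669 0.07552681 0.38327891]
0.579 32292 [-0.91957142 -2.20841819  0.32763927] 0.09118986067341538 bed z at ridge 0.04385752912316254
0.489 5236 [-1.09578172e-04  1.22162038e-01  3.73844514e-02] 0.0007466360468589802 bed z at ridge 0.05308227328360607
-0.03 202 divider 0.5253 0.5432 right wall 0.615 0.6211
0 233 divider 0.5252 0.5433 right wall 0.6142 0.6212
0.03 253 divider 0.5249 0.5432 right wall 0.6147 0.6214
0.06 283 divider 0.5248 0.543 right wall 0.614 0.6215
0.09 337 divider 0.5248 0.5431 right wall 0.6144 0.6216
jar top [ 0.59509341 -0.07385517  0.07510009] 0.07418894498266038
scene0 3206
[0.45 0.15] 5 0.098; [0.45 0.18] 69 0.108; [0.45 0.21] 90 0.109; [0.45 0.24] 78 0.108; [0.48 0.15] 9 0.1; [0.48 0.18] 87 0.109; [0.48 0.21] 114 0.11; [0.48 0.24] 110 0.109; [0.51 0.15] 7 0.099; [0.51 0.18] 97 0.109; [0.51 0.21] 118 0.11; [0.51 0.24] 110 0.111; [0.54 0.18] 99 0.11; [0.54 0.21] 123 0.11; [0.54 0.24] 123 0.11; [0.57 0.15] 6 0.099; [0.57 0.18] 97 0.111; [0.57 0.21] 128 0.111; [0.57 0.24] 124 0.109; [0.6  0.15] 9 0.099; [0.6  0.18] 107 0.111; [0.6  0.21] 137 
[... 478 characters left out ...]
1; [0.51 0.15] 27 0.101; [0.51 0.18] 80 0.11; [0.51 0.21] 50 0.109; [0.51 0.24] 20 0.108; [0.54 0.15] 24 0.101; [0.54 0.18] 80 0.11; [0.54 0.21] 52 0.11; [0.54 0.24] 16 0.108; [0.57 0.15] 24 0.1; [0.57 0.18] 78 0.11; [0.57 0.21] 49 0.11; [0.57 0.24] 16 0.109; [0.6  0.15] 22 0.1; [0.6  0.18] 72 0.109; [0.6  0.21] 48 0.109; [0.6  0.24] 15 0.109; [0.63 0.18] 25 0.107; [0.63 0.21] 17 0.108; [0.63 0.24] 9 0.107; [0.66 0.27] 5 0.095; [0.66 0.3 ] 107 0.136; [0.66 0.33] 63 0.138; [0.66 0.36] 5 0.097; [0.69 0.3 ] 109 0.136; [0.69 0.33] 25 0.137; [0.72 0.3 ] 12 0.1; 
btn 122 ((0.4919605255126953, -0.37229928374290466), 0.015997882932424545) [ 0.49176653 -0.37321751  0.05705795] [0.05697252 0.05936172]
```

>>> {"fn": "servo_tool", "kwargs": {"motion": [[[-3,-1.2,2],[0,0,0]],[[-6,-2.4,5],[0,0,0]],[[-9,-3.6,8],[0,0,0]],[[-11.4,-4.5,11],[0,0,0]],[[-11.4,-4.5,13],[0,0,0]],[[-11.4,-4.5,14],[0,0,0]],[[-11.4,-4.5,14],[0,0,0]],[[-11.4,-4.5,14],[0,0,0]]], "gripper": 0.77}}

```text
clock: 1.15
position: [0.5801, -0.1136, 0.0989]
orientation: [2.22, 2.222, 0.0]
wrist_force: [0.5, -0.4, -1.1]
width: 0.0204
```

Run:
```python
from plant import *
import cv2,numpy as np
s=observe();print({k:np.round(s[k],4).tolist() for k in ("clock","position","orientation","wrist_force","width")})
im,d=grab_frame("wrist");cv2.imwrite("pics/w1.png",im[:,:,::-1])
```

```text
{'clock': 1.15, 'position': [0.5801, -0.1136, 0.0989], 'orientation': [2.2204, 2.2223, 0.0001], 'wrist_force': [0.461, -0.4413, -1.1099], 'width': 0.0204}
```

View pics/w1.png

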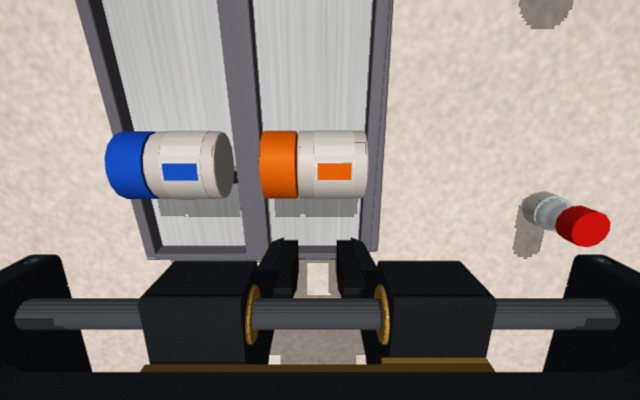

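The fingers, at (285..350,265), are lined up behind the orange jar (313,165) and inside its lane. I'll descend behind it.

>>> {"fn": "servo_tool", "kwargs": {"motion": [[[0,-0.1,2],[0,0,0]],[[0,-0.1,4],[0,0,0]],[[0,-0.1,5.3],[0,0,0]],[[0,-0.1,5.5],[0,0,0]],[[0,-0.1,5.5],[0,0,0]]]}}

```text
clock: 1.82
position: [0.5796, -0.1137, 0.0445]
orientation: [2.22, 2.222, 0.001]
wrist_force: [-0.1, 0.3, -0.1]
width: 0.0205
```

Run:
```python
from plant import *
import cv2,numpy as np
s=observe();print({k:np.round(s[k],4).tolist() for k in ("clock","position","wrist_force","width")})
im,d=grab_frame("side");cv2.imwrite("pics/s2.png",cv2.resize(im[120:280,210:410,::-1],None,fx=4,fy=3.7))
im,d=grab_frame("wrist");cv2.imwrite("pics/w2.png",im[:,:,::-1])
```

```text
{'clock': 1.825, 'position': [0.5796, -0.1137, 0.0445], 'wrist_force': [-0.1476, 0.2816, -0.0739], 'width': 0.0205}
```

View pics/s2.png

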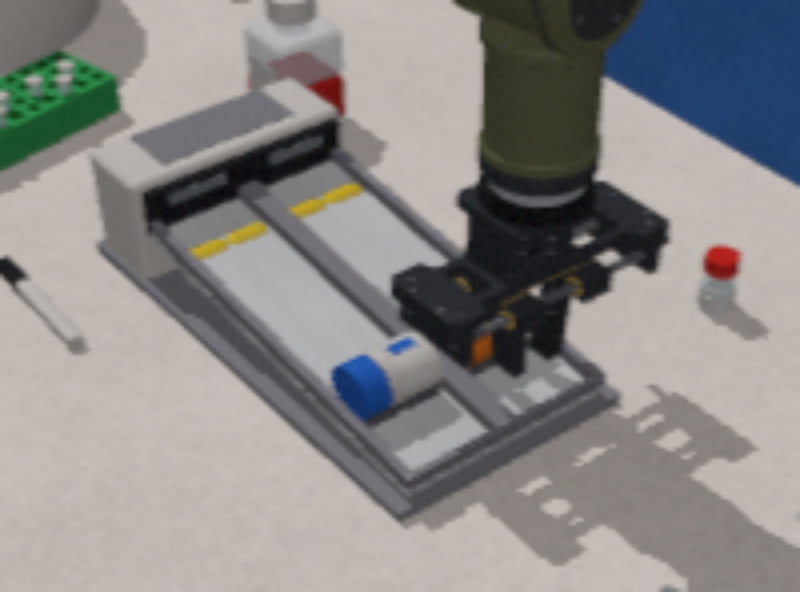

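View pics/w2.png

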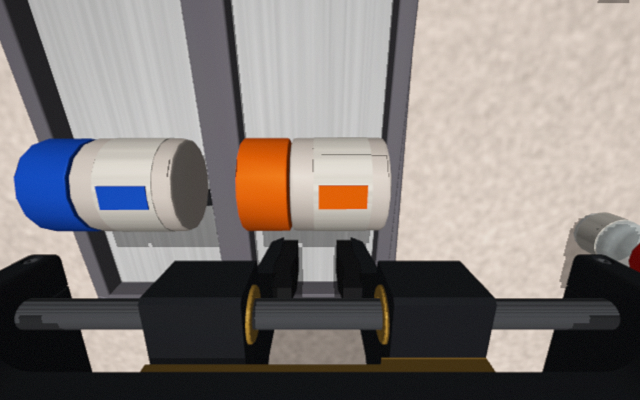

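The fingers hang free behind the orange jar, with about 1 cm of gap and no force. I'll push gently up the slope at about 36 mm/s.

>>> {"fn": "servo_tool", "kwargs": {"motion": [[[0.3,0,0],[0,0,0]],[[0.6,0,0],[0,0,0]],[[0.9,0,-0.03],[0,0,0]],[[1.2,0,-0.06],[0,0,0]],[[1.5,0,-0.1],[0,0,0]],[[1.8,0,-0.13],[0,0,0]],[[2.2,0,-0.18],[0,0,0]],[[2.6,0,-0.23],[0,0,0]],[[3.0,0,-0.28],[0,0,0]],[[3.4,0,-0.33],[0,0,0]],[[3.8,0,-0.38],[0,0,0]],[[4.2,0,-0.43],[0,0,0]],[[4.6,0,-0.48],[0,0,0]],[[5.0,0,-0.52],[0,0,0]],[[5.4,0,-0.57],[0,0,0]],[[5.8,0,-0.62],[0,0,0]],[[6.2,0,-0.67],[0,0,0]],[[6.6,0,-0.71],[0,0,0]],[[7.0,0,-0.75],[0,0,0]],[[7.2,0,-0.78],[0,0,0]]]}}

```text
clock: 4.42
position: [0.5797, -0.0413, 0.0526]
orientation: [2.219, 2.222, 0.002]
wrist_force: [0.4, -0.6, 0.2]
width: 0.0202
```

Run:
```python
from plant import *
import cv2,numpy as np
s=observe();print({k:np.round(s[k],4).tolist() for k in ("clock","position","wrist_force","width")})
im,d=grab_frame("wrist");cv2.imwrite("pics/w3.png",im[:,:,::-1])
```

```text
{'clock': 4.425, 'position': [0.5797, -0.0413, 0.0526], 'wrist_force': [0.406, -0.5505, 0.2081], 'width': 0.0202}
```

View pics/w3.png

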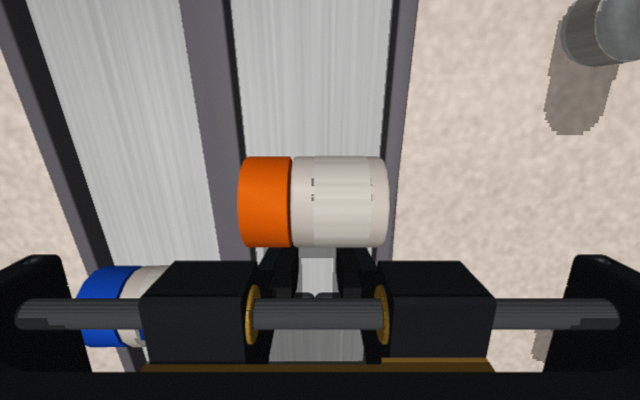

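The jar rolls straight in contact with both fingers at (313,200). Continuing up to just before the ridge.

>>> {"fn": "servo_tool", "kwargs": {"motion": [[[0.4,0,-0.05],[0,0,0]],[[0.9,0,-0.11],[0,0,0]],[[1.4,0,-0.17],[0,0,0]],[[1.9,0,-0.23],[0,0,0]],[[2.4,0,-0.29],[0,0,0]],[[2.9,0,-0.35],[0,0,0]],[[3.4,0,-0.41],[0,0,0]],[[3.9,0,-0.47],[0,0,0]],[[4.4,0,-0.53],[0,0,0]],[[4.9,0,-0.59],[0,0,0]],[[5.4,0,-0.65],[0,0,0]],[[5.9,0,-0.71],[0,0,0]],[[6.4,0,-0.77],[0,0,0]],[[6.9,0,-0.83],[0,0,0]],[[7.4,0,-0.89],[0,0,0]],[[7.9,0,-0.95],[0,0,0]],[[8.4,0,-1.01],[0,0,0]],[[8.9,0,-1.07],[0,0,0]],[[9.3,0,-1.12],[0,0,0]],[[9.6,0,-1.15],[0,0,0]]]}}

```text
clock: 6.98
position: [0.5795, 0.0553, 0.0641]
orientation: [2.219, 2.222, 0.002]
wrist_force: [0.3, -1.0, 0.4]
width: 0.0203
```

```bash
cat > jar.py <<'E'
from plant import *
from h import *
import sys
from scipy.optimize import least_squares
def shot(n,tag):
    p=camera_params(n);im,d=grab_frame(n)
    np.savez(tag+".npz",im=im,d=d,K=p["camera_matrix"],r=p["rvec"],t=p["tvec"]);cv2.imwrite(f"pics/{tag}.png",im[:,:,::-1])
def jarpos(tag,y0):
    im,d,W=cloud(tag)
    bed=.0374+.1222*W[...,1]
    m=(d>0)&(W[...,0]>.552)&(W[...,0]<.606)&(W[...,2]>bed+.028)&(W[...,2]<bed+.05)&(abs(W[...,1]-y0)<.021)&(im.max(-1)>90)
    q=W[m]
    f=lambda c:np.hypot(q[:,1]-c[0],q[:,2]-c[1])-.022
    s=least_squares(f,[y0,.06+.12*y0],loss="soft_l1",f_scale=.001);y,z=s.x
    c,si=np.cos(.12),np.sin(.12);dy=y-.1285;dz=z-.0531
    print("jar y,z",s.x.round(4),len(q),"rms",np.std(s.fun).round(4),"track x",round((.1+dy*c+dz*si)*1e3,1),"z",round((-dy*si+dz*c)*1e3,1))
if __name__=="__main__":
    s=observe();print({k:np.round(s[k],4).tolist() for k in ("clock","position","wrist_force","width")})
    shot("wrist",sys.argv[1]);jarpos(sys.argv[1],float(sys.argv[2]))
E
python3 -c "
from jar import *
"
python3 - <<'E'
import sys;sys.path.insert(0,'.')
from jar import jarpos
jarpos("wrist0",-.0716)
E
python3 jar.py w4 0.086
```

```text
jar y,z [-0.0715  0.0509] 1452 rms 0.0009 track x -98.8 z 21.7
{'clock': 6.975, 'position': [0.5795, 0.0553, 0.0641], 'wrist_force': [0.2995, -0.9961, 0.4083], 'width': 0.0203}
jar y,z [0.0885 0.0704] 9792 rms 0.0007 track x 62.4 z 21.9
```

View pics/w4.png

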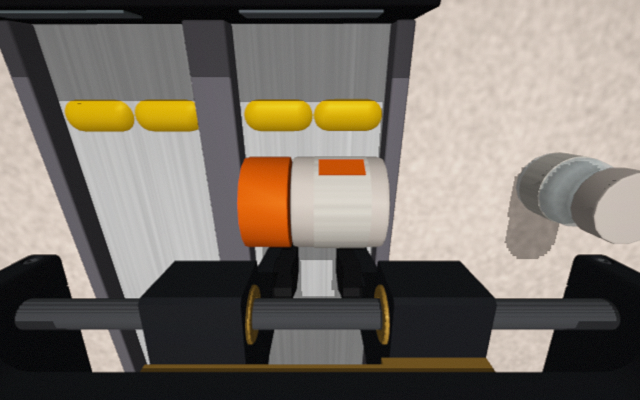

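The jar is at track x 62 mm and the ridge runs across row ~115. I'll go slowly over it.

>>> {"fn": "servo_tool", "kwargs": {"motion": [[[0.4,0,-0.05],[0,0,0]],[[0.8,0,-0.1],[0,0,0]],[[1.2,0,-0.15],[0,0,0]],[[1.6,0,-0.2],[0,0,0]],[[2.0,0,-0.25],[0,0,0]],[[2.3,0,-0.3],[0,0,0]],[[2.5,0,-0.33],[0,0,0]],[[2.7,0,-0.36],[0,0,0]],[[2.9,0,-0.38],[0,0,0]],[[3.1,0,-0.41],[0,0,0]],[[3.3,0,-0.43],[0,0,0]],[[3.5,0,-0.46],[0,0,0]],[[3.65,0,-0.48],[0,0,0]],[[3.8,0,-0.5],[0,0,0]],[[3.95,0,-0.52],[0,0,0]],[[4.1,0,-0.54],[0,0,0]],[[4.25,0,-0.55],[0,0,0]],[[4.4,0,-0.57],[0,0,0]],[[4.5,0,-0.58],[0,0,0]],[[4.5,0,-0.58],[0,0,0]]]}}

```text
clock: 9.52
position: [0.5795, 0.1009, 0.07]
orientation: [2.219, 2.223, 0.003]
wrist_force: [0.2, -1.3, 0.7]
width: 0.0204
```

```bash
python3 jar.py w5 0.138
```

```text
{'clock': 9.525, 'position': [0.5795, 0.1009, 0.07], 'wrist_force': [0.1765, -1.3422, 0.7121], 'width': 0.0204}
jar y,z [0.1416 0.0768] 10157 rms 0.001 track x 115.9 z 21.9
```

View pics/w5.png

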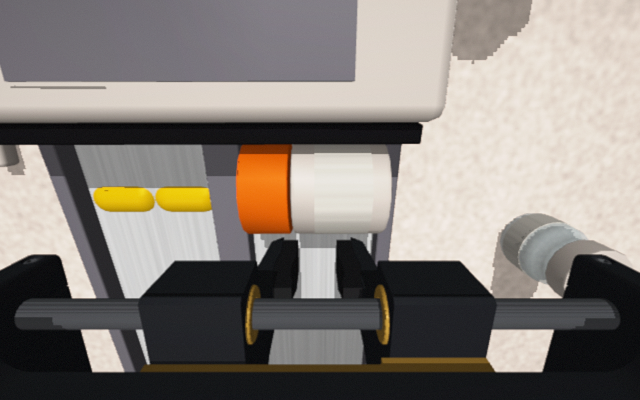

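The jar sits past the ridge against the end stop (313,188), at track x ≈ 116 mm and z ≈ 22 mm, clear of the fingers. I'll retreat, then lift.

>>> {"fn": "servo_tool", "kwargs": {"motion": [[[-0.7,0,0],[0,0,0]],[[-1.5,0,-0.2],[0,0,0]],[[-2.5,0,-1.5],[0,0,0]],[[-3,0,-4],[0,0,0]],[[-4,0,-7],[0,0,0]],[[-5,0,-9],[0,0,0]],[[-5,0,-9],[0,0,0]]]}}

```text
clock: 10.45
position: [0.5807, 0.049, 0.1621]
orientation: [2.219, 2.218, 0.007]
wrist_force: [0.1, 0.0, -0.5]
width: 0.0204
```

```bash
python3 jar.py w6 0.1416
```

```text
{'clock': 10.45, 'position': [0.5807, 0.049, 0.1621], 'wrist_force': [0.0909, 0.0348, -0.4771], 'width': 0.0204}
jar y,z [0.1402 0.0766] 4799 rms 0.001 track x 114.4 z 22.0
```

View pics/w6.png

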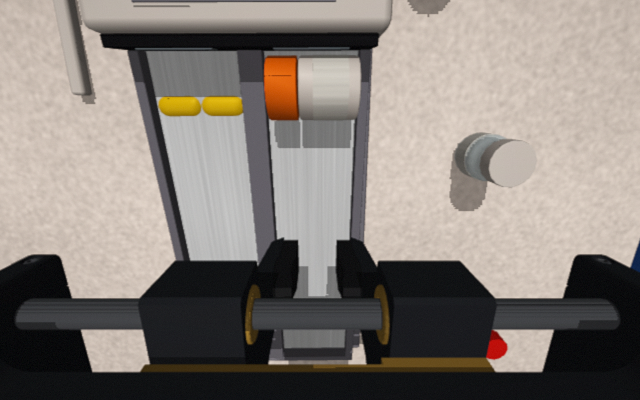

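The jar rests by itself at track x 114 mm (312,88). Now over to the grey box, shutting the fingers.

>>> {"fn": "servo_tool", "kwargs": {"motion": [[[-3,-0.6,-1],[0,0,0]],[[-7,-1.3,-2],[0,0,0]],[[-11,-2.1,-2],[0,0,0]],[[-15,-2.9,-2],[0,0,0]],[[-19,-3.6,-2],[0,0,0]],[[-23,-4.4,-2],[0,0,0]],[[-27,-5.2,-2],[0,0,0]],[[-31,-5.9,-2],[0,0,0]],[[-35,-6.7,-2],[0,0,0]],[[-39,-7.5,-2],[0,0,0]],[[-43,-8.2,-2],[0,0,0]],[[-46,-8.8,-2],[0,0,0]],[[-47,-9,-2],[0,0,0]],[[-47,-9,-2],[0,0,0]],[[-47,-9,-2],[0,0,0]]], "gripper": 1}}

```text
clock: 12.38
position: [0.4909, -0.4177, 0.18]
orientation: [2.217, 2.224, 0.007]
wrist_force: [-0.3, 0.6, 0.3]
width: 0.0005
```

Run:
```python
from jar import *
s=observe();print({k:np.round(s[k],4).tolist() for k in ("clock","position","orientation","wrist_force","width")})
shot("wrist","w7")
im,d,W=cloud("w7");hsv=cv2.cvtColor(im,cv2.COLOR_RGB2HSV)
g=(hsv[...,0]>50)&(hsv[...,0]<80)&(hsv[...,1]>140)&(hsv[...,2]>60)&(d>0)&(W[...,2]>.04)
k,l,st,c=cv2.connectedComponentsWithStats(g.astype(np.uint8))
for i in range(1,k):
    if st[i,4]>100:
        q=W[l==i];t=q[q[:,2]>np.percentile(q[:,2],90)-.004];print(c[i],st[i],cv2.minEnclosingCircle(t[:,:2].astype(np.float32)),t.mean(0),np.percentile(q[:,2],[5,50,95]))
ct=np.array([.4915,-.3735]);r=np.hypot(W[...,0]-ct[0],W[...,1]-ct[1])
for a in range(0,40,3):
    m=(d>0)&(r>a*.001)&(r<(a+3)*.001)&(W[...,2]<.08);
    if m.sum()>5: print(a,m.sum(),np.percentile(W[m][:,2],[10,50,90]).round(4))
```

```text
{'clock': 12.375, 'position': [0.4909, -0.4177, 0.18], 'orientation': [2.2173, 2.2244, 0.0071], 'wrist_force': [-0.3113, 0.614, 0.2908], 'width': 0.0005}
[318.19318182 144.20867769] [301 127  35  36 968] ((0.49369654059410095, -0.3710038959980011), 0.015816258266568184) [ 0.49357756 -0.3706372   0.05603384] [0.05401755 0.05605697 0.05728675]
[147.48754063 190.39653304] [130 174  35  34 923] ((0.333590567111969, -0.41486868262290955), 0.016089942306280136) [ 0.3339279  -0.41427224  0.05570235] [0.05072318 0.05568142 0.05689577]
0 33 [0.0552 0.0563 0.0569]
3 113 [0.0555 0.0563 0.0572]
6 174 [0.0554 0.0563 0.0571]
9 239 [0.0552 0.056  0.0569]
12 274 [0.0464 0.0559 0.0569]
15 350 [0.0457 0.0472 0.0562]
18 415 [0.0452 0.0462 0.0474]
21 402 [0.035  0.0457 0.047 ]
24 486 [0.0341 0.0353 0.0462]
27 579 [0.0341 0.0349 0.0357]
30 634 [0.0339 0.0349 0.0357]
33 697 [0.0336 0.0348 0.0359]
36 688 [0.0331 0.0344 0.0357]
39 616 [0.0327 0.0342 0.0353]
```

View pics/w7.png

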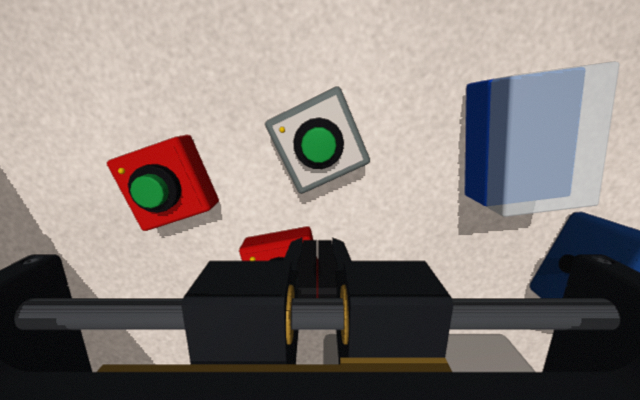

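The green button on the grey box is at (318,144), world (0.493, -0.3715). Its collar top is at 46 mm, below the 51 mm pressed height. Hover just above it.

>>> {"fn": "servo_tool", "kwargs": {"motion": [[[2,0.1,1],[0,0,0]],[[4,0.2,4],[0,0,0]],[[4.6,0.2,7],[0,0,0]],[[4.6,0.2,10],[0,0,0]],[[4.6,0.2,11],[0,0,0]],[[4.6,0.2,11.2],[0,0,0]],[[4.6,0.2,11.2],[0,0,0]]]}}

```text
clock: 13.3
position: [0.4939, -0.372, 0.0692]
orientation: [2.216, 2.223, 0.007]
wrist_force: [-0.1, -0.7, -0.3]
width: 0.0007
```

Run:
```python
from jar import *
shot("wrist","w8");shot("side","s8")
im=load("s8")[0];cv2.imwrite("pics/s8c.png",cv2.resize(im[230:340,310:470,::-1],None,fx=4.5,fy=4.5))
jarpos
```

```text
(no output)
```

View pics/s8c.png

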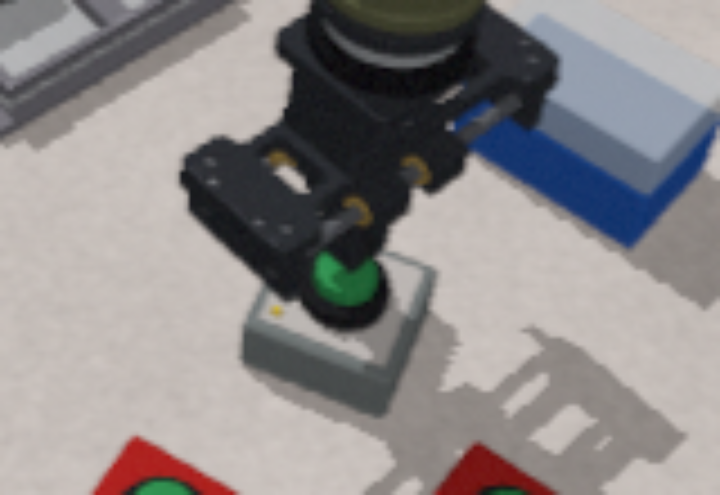

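The shut fingers hang directly over the green button of the grey box (345,275 in the crop). Pressing gently and holding.

>>> {"fn": "servo_tool", "kwargs": {"motion": [[[0,-0.1,0.6],[0,0,0]],[[0,-0.1,1.0],[0,0,0]],[[0,-0.1,1.3],[0,0,0]],[[0,-0.1,1.5],[0,0,0]],[[0,-0.1,1.7],[0,0,0]],[[0,-0.1,1.85],[0,0,0]],[[0,-0.1,1.9],[0,0,0]],[[0,-0.1,1.9],[0,0,0]],[[0,-0.1,1.9],[0,0,0]]]}}

```text
clock: 14.52
position: [0.4928, -0.3721, 0.0514]
orientation: [2.216, 2.223, 0.007]
wrist_force: [-2.6, 1.4, 11.5]
width: 0.0007
```

At 11.5 N, well over the 5 N of the spring at full travel, and with the tip at z = 51.4 mm, the button is at its stop. Release and move up.

>>> {"fn": "servo_tool", "kwargs": {"motion": [[[0,0,-0.5],[0,0,0]],[[0,0,-1.5],[0,0,0]],[[0,0,-4],[0,0,0]],[[0,0,-8],[0,0,0]],[[-2,0,-12],[0,0,0]],[[-5,0,-14],[0,0,0]],[[-5,0,-14],[0,0,0]],[[-5,0,-14],[0,0,0]]]}}

```text
clock: 15.52
position: [0.4919, -0.4208, 0.1905]
orientation: [2.217, 2.225, 0.008]
wrist_force: [0.6, 0.6, -1.5]
width: 0.0004
```

Run:
```python
from jar import *
s=observe();print({k:np.round(s[k],4).tolist() for k in ("clock","position","wrist_force")})
shot("side","s9");shot("scene","c9");shot("wrist","w9")
jarpos("s9",.1405);jarpos("c9",.1405)
def comp(tag,f):
    im,d,W=cloud(tag);hsv=cv2.cvtColor(im,cv2.COLOR_RGB2HSV);return hsv[...,0],hsv[...,1],hsv[...,2],d,W
for tag in("side0","s9"):
    H,S,V,d,W=comp(tag,0)
    m=(H>105)&(H<120)&(S>180)&(V>120)&(d>0)&(abs(W[...,0]-.466)<.03)&(abs(W[...,1]+.08)<.04)
    print(tag,"blue cap",m.sum(),np.median(W[m],0).round(4))
for tag in("s9","w9"):
    H,S,V,d,W=comp(tag,0)
    m=(H>50)&(H<80)&(S>140)&(V>60)&(d>0)&(np.hypot(W[...,0]-.4925,W[...,1]+.3715)<.012)
    print(tag,"button z",m.sum(),np.median(W[m],0).round(4))
a,b=load("side0")[0],load("s9")[0]
cv2.imwrite("pics/s9c.png",cv2.resize(b[100:380,180:480,::-1],None,fx=2.1,fy=2.1,interpolation=cv2.INTER_CUBIC))
```

```text
{'clock': 15.525, 'position': [0.4919, -0.4208, 0.1905], 'wrist_force': [0.5863, 0.5995, -1.4674]}
jar y,z [0.1398 0.078 ] 148 rms 0.0019 track x 114.2 z 23.4
jar y,z [0.1386 0.0777] 251 rms 0.0016 track x 113.0 z 23.2
side0 blue cap 63 [ 0.4662 -0.0791  0.0723]
s9 blue cap 76 [ 0.4659 -0.0803  0.0717]
s9 button z 73 [ 0.4919 -0.3708  0.057 ]
w9 button z 536 [ 0.4928 -0.3711  0.0563]
```

View pics/s9c.png

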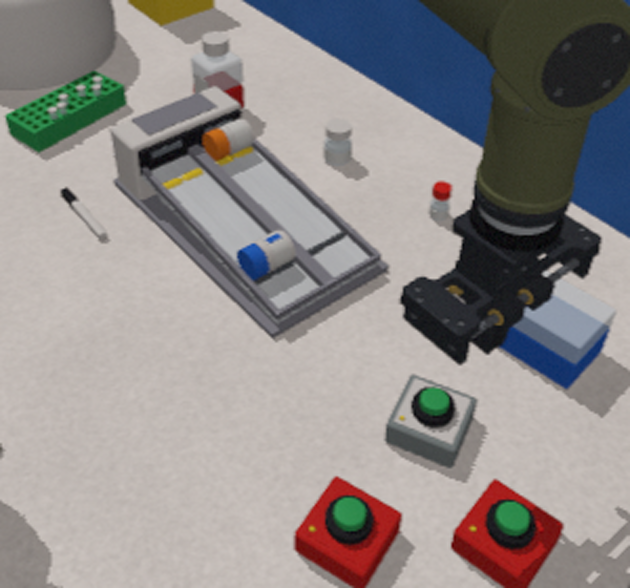

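View pics/c9.png

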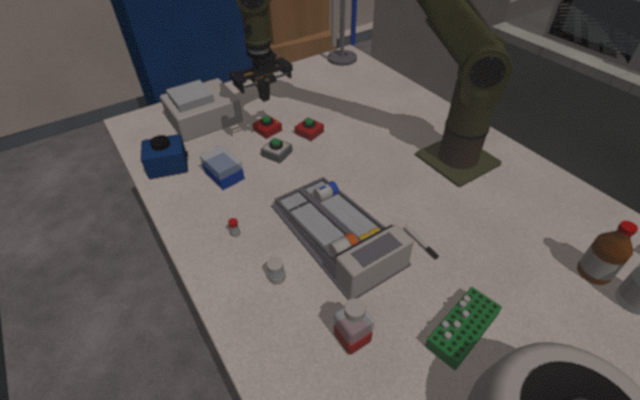

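The orange jar is behind the ridge (228,140), the blue jar is unmoved (265,255), the button is out again (z 57 mm), and the other things look as they were. Handing in.

```bash
python3 -c "
from plant import *
print(finish_job())"
```

```text
the job is handed in; nothing more can be done
None
```

The orange-capped jar is past the yellow ridge and stays there by itself, and I then pressed the green button on the grey box. The job is handed in; it reports no verdict.

- **Jar:** I pushed it up its lane with the partly closed fingers. After I backed off, the wrist camera put its centre at track x ≈ 114 mm, z ≈ 22 mm. The farther side and scene cameras gave x ≈ 113–114 mm, z ≈ 23 mm, which is a 1 mm disagreement but still within limits. The net wrist force stayed under 2 N at every check during the push.
- **Button:** I pressed it until the wrist force read 11.5 N, more than the 5 N its spring gives when fully down, with the fingertip at z ≈ 51 mm. Afterwards its top was back at about 57 mm. I could not read its travel directly.
- **Everything else:** The blue cap showed a shift of about 1 mm, which is within measurement noise. The other things looked unmoved in the side and scene pictures; I did not measure them one by one. The arm was clear of everything at hand-in, at about 15.7 s on the clock.

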